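# Dock the wireless ultrasound probe, charging face down

## Task

Pull the black-and-white ultrasound probe up out of the narrow gap in the blue drying rack by its exposed top end, and lay it in the pocket of the slanted charging dock with its black charging face down on the pocket floor and its white control face up, tail end fully home on the pocket's bottom ledge. Do it gently, let go of it, and do not disturb the other probe, the gel bottle, the steel dish or the glove box.

Things in the scene. Friction and masses are not known exactly. Their poses are not given: they have to be found in the camera images.
- probe: ultrasound probe to dock: stiff flat block 24 (x) x 60 (y) x 150 mm (z), about 0.3 kg. Origin: centre of its tail end face (lower end in the rack). z runs along it to the grey head, which is the upper end in rack and dock. Its -x half is black (charging face, brass contacts near the tail), its +x half white (control face, blue panel). It stands in a rack gap, top 50 mm exposed
- probe_contacts (a point): middle of the brass contacts on the probe's black face, 20 mm from the tail (at -12, 0, 20 mm in the probe's frame)
- rack: fixed drying rack: aluminium base 160 (x) x 100 (y) x 10 mm, two blue upright sleeves 45 mm either side of centre along x. Each gap is 28 mm wide (x), 66 mm long (y), floor at 10 mm, walls 8 mm thick, tops at 110 mm. Origin: centre of its underside. The probe is in one gap (which one varies), axes parallel to the rack's, the other probe in the other
- dock: fixed white dock, base 150 (x) x 110 (y) x 14 mm, origin at centre of its underside. Slanted pocket: grey floor 85 mm long, 67 mm wide between side walls; walls and bottom ledge 16 mm proud of it, top open. Docked probe's frame = dock's turned -40 deg about y: its z leans 40 deg from vertical to dock -x (roughly world +y), white face to +x and up; its top 65 mm overhang, free below
- dock_corner (a point): middle of the line where the pocket's floor meets its bottom ledge, at (30, 0, 30) mm in the dock's frame; a docked probe's lower black edge lies on it, so its tail centre is 12 mm out from it along the floor's outward normal
- dock_contacts (a point): middle of the three brass contacts on the pocket floor, 20 mm up the slope from dock_corner; the probe's contacts lie on it when docked. The highest edge of the pocket walls is 105 mm above the table
- other_probe: bystander: pale grey probe with orange end, 24 x 56 x 140 mm, upright in the rack's other gap; origin at the centre of its lower end
- gel: bystander: green gel bottle, 56 mm diameter, 150 mm tall, upright; origin at the centre of its underside
- dish: bystander: open steel dish 110 (x) x 190 (y) x 35 mm; origin at the centre of its underside
- glovebox: bystander: blue glove box 120 (x) x 230 (y) x 70 mm; origin at the centre of its underside
Not all that is in view belongs to the job. Leave any red look-alike of the dock alone.

How it is judged:
On the way:
1. the probe is lifted clear of the rack's gap (height (world z) of probe above 0.112 m), for 0.1 s.
At the end, for the whole second after the job is handed in: The probe rests in the dock's pocket, black face down and tail home: its contacts within 6 mm of the dock's contacts, its long axis 40 degrees from vertical within 3.4 degrees and square to the pocket within 0.1 rad, at rest and released (distance between probe_contacts and dock_contacts below 0.006 m and angle between probe's own z axis and vertical between 0.638 and 0.758 rad and angle between the y axis of probe and the y axis of dock, either way round below 0.1 rad and linear speed of probe below 0.02 m/s and contact force between the fingers and probe below 0.1 N); the robot touches nothing.
It fails at once if the other probe is disturbed (moved more than 15 mm) (distance of other_probe from where it was at the start of the episode above 0.015 m).
It fails at once if the gel bottle, dish or glove box is disturbed (moved more than 20 mm) (distance of any of gel, dish, glovebox from where it was at the start of the episode above 0.02 m).
It fails at once if the probe is slammed or pressed into the dock with more than 60 N (contact force between probe and dock above 60 N).
It also fails if it takes over 40 s, if anything falls off the work surface, if the arm or the gripper's body presses on something with over 40 N, if the wrist force passes 120 N, or if a joint passes its speed limit or range.

## Robot

A 6-joint arm with a two-finger parallel gripper is mounted at the origin on the work surface. World frame = base frame: x ahead of the robot, y to its left, z up, the work surface at z = 0. Lengths are in m, angles in rad, forces in N, time in s.
With the tool pointing down it reaches from about 0.375 to 0.9 m from the base axis. Payload 3.1 kg.
Tool frame: the origin (TCP) lies midway between the tips of the shut fingers; the grasp point (between the pads) lies 19 mm behind it; x points along the fingers, z is the direction in which the jaws open and shut, and the axes are right-handed (so a half turn about x gives the same grasp; the last joint's range is limited). The gripper opens to 85 mm and grips with 20 to 120 N. Pads are 22 mm wide; open, the fingers measure 114 mm over their backs; the gripper's body (76 mm by 85 mm) begins 54 mm behind the grasp point. The pads swing forward as they close: fully open they stand 13 mm farther back than shut.
Start: joints at [0.934, 0.527, 1.433, -0, 1.181, -0.178], TCP at [0.276, 0.561, 0.231] pointing down, gripper open.
Joint ranges: [-3.08, 3.08], [-0.75, 2.2], [0.22, 2.44], [-1.43, 4.57], [0, 2.65], [-2.85, 2.85]. Speed limits (rad/s): [2.79, 2.79, 3.14, 3.14, 3.14, 3.14].

## Interface

Orientations are given as a unit quaternion [x, y, z, w].
In Python, from station import status, snapshot, camera_params, ticket gives the robot as it stands.
- The arm moves only by the tool arm_command, never from a script. Its argument "series" is a list that holds one entry, the list of rows, each a list of 4 numbers: the shift along the tool's x, y, z in mm, then the turn about the tool's x in rad. A call has 1 to 10 rows; each row shifts and turns the commanded pose from where the row before left it, along the tool's axes as they then stand; what a row does not reach is not made up. A row lasts 1/10 s, in which the tool goes at most 50 mm and 8.59 degrees, less where a joint would pass 70% of its speed; a pose out of reach is approached as far as the arm can. A call is refused whole if a number of a shift passes 50 or a number of a turn 0.15, either way. A call with a gripper value outside its range is refused whole. "jaw" is the opening in per cent of the stroke, from 0 (shut) to 100 (fully open), set as the call begins (left out, the last holds). The fingers move at their own pace and stop on an object; "force" is the grip in N (left out, the last holds). Time passes only in rows, so rows that do not move let the fingers close. It gives the time, the measured TCP pose, the force and the opening at its end, in the units of the state.
- status.sense(): the state, without advancing time (a new reading comes with each control period).
- snapshot(name): name is "side" or "top" or "wrist"; returns the picture (400x640x3 uint8, red, green, blue); there is no depth.
- camera_params(name): a dict with "fovy" (degrees; the focal length in pixels is half the picture's height over the tangent of half this angle, whatever the lens; pixels are square), "cx", "cy" (the principal point, pixels), "k1" (the pictures are not rectified: a ray, as slopes to the right and down, at radius r is drawn at 1 + k1 r^2 times it, then the intrinsics apply), "extrinsics" (4x4, takes a point from camera to world coordinates); the wrist camera has in their place "mount" (4x4, takes a point from camera to tool coordinates, whose origin is the TCP and whose axes are the tool frame's). Camera axes: x right, y down, z forward; pixel columns grow to the right and rows downward; lengths in m; the calibration is good to about 2 mm. A picture is of the moment at which its call begins: read the wrist's pose just before it. camera_params takes no time and is no camera call.
- ticket.sign_off(): hands the job in, once; it reports no verdict.
The state is a dict: "t": time; "q": joint angles; "qd": joint speeds; "tau": joint torques, N m; "tcp_pos": TCP position; "tool_rot": TCP orientation; "force": force on the tool from outside, world axes, zero at the start; "ft_torque": the same for the moment, N m; "finger_gap": opening from 0.0 (shut) to 1.0 (fully open).
Only numpy, scipy, OpenCV 4.12 (cv2) and the standard library are available. Lean on these libraries where they do the work, as an engineer would, in place of code of your own. Each camera call takes 0.05 s, during which the arm holds its last target. There are 200 camera calls.

## Working session

There is one attempt and no reset: what is moved stays moved. The work goes in short steps, Python scripts to look and compute and a tool call to move; the robot and the scene stay as the last step left them, time stands still between calls to the robot, and variables do not carry over. Pictures are saved under pics/ and viewed, about 8 in all and at most 12, crops included, and the job is handed in when it is done.

Besides the shell and the picture viewer there is one more tool, called after ">>>" by a JSON object that holds its "name" and its "arguments". arm_command: Moves the arm, as the interface text tells. Its arguments: {"type":"object","properties":{"series":{"type":"array"},"jaw":{"type":"number"},"force":{"type":"number"}},"required":["series"]}

```bash
mkdir -p pics; ls; cat > h.py <<'E'
import numpy as np, cv2
from station import status, snapshot, camera_params, ticket
from scipy.spatial.transform import Rotation as R
def pose(s=None):
    s=s or status.sense(); T=np.eye(4); T[:3,:3]=R.from_quat(s["tool_rot"]).as_matrix(); T[:3,3]=s["tcp_pos"]; return T
def cam(name,T=None):
    c=camera_params(name); E=np.array(c["extrinsics"]) if "extrinsics" in c else (pose() if T is None else T)@np.array(c["mount"])
    return c,E
def ray(name,uv,T=None):
    c,E=cam(name,T); f=200/np.tan(np.radians(c["fovy"])/2)
    K=np.array([[f,0,c["cx"]],[0,f,c["cy"]],[0,0,1]])
    p=cv2.undistortPointsIter(np.array(uv,float).reshape(-1,1,2),K,np.array([c["k1"],0,0,0.]),None,None,(3,100,1e-12)).reshape(-1,2)
    d=np.c_[p,np.ones(len(p))]@E[:3,:3].T
    return E[:3,3],d/np.linalg.norm(d,axis=1)[:,None]
def on_z(name,uv,z,T=None):
    o,d=ray(name,uv,T); return o+d*((z-o[2])/d[:,2])[:,None]
def proj(name,P,T=None):
    c,E=cam(name,T); f=200/np.tan(np.radians(c["fovy"])/2)
    p=(np.atleast_2d(P)-E[:3,3])@E[:3,:3]; s=p[:,:2]/p[:,2:]; s=s*(1+c["k1"]*(s**2).sum(1,keepdims=True))
    return s*f+[c["cx"],c["cy"]]
def tri(n1,uv1,n2,uv2,T=None):
    a,u=ray(n1,uv1,T);b,v=ray(n2,uv2,T);out=[]
    for i in range(len(u)):
        k=np.linalg.lstsq(np.c_[u[i],-v[i]],b-a,rcond=None)[0];p,q=a+k[0]*u[i],b+k[1]*v[i]
        out.append([*((p+q)/2),np.linalg.norm(p-q)])
    return np.array(out)
def save(n,im): cv2.imwrite(f"pics/{n}.png",cv2.cvtColor(im,cv2.COLOR_RGB2BGR))
E
python3 - <<'E'
from h import *
np.set_printoptions(precision=4,suppress=True)
for n in("side","top","wrist"):
    im=snapshot(n); save(n+"0",im); c=camera_params(n); print(n,c)
print(status.sense())
E
```

```text
pics
side {'fovy': 47.522082748246646, 'cx': 315.19665907229745, 'cy': 207.8701671363725, 'k1': -0.10778435906529713, 'extrinsics': array([[ 0.7376, -0.4145,  0.5331, -0.0556],
       [-0.6753, -0.4537,  0.5815, -0.7854],
       [ 0.0008, -0.7889, -0.6145,  0.7617],
       [ 0.    ,  0.    ,  0.    ,  1.    ]])}
top {'fovy': 42.86982653743166, 'cx': 316.5250540991533, 'cy': 200.97360359728978, 'k1': 0.055428979698852084, 'extrinsics': array([[-0.0144, -0.9936,  0.1117,  0.4307],
       [-0.9999,  0.0145, -0.0005, -0.1054],
       [-0.0011, -0.1117, -0.9937,  1.2892],
       [ 0.    ,  0.    ,  0.    ,  1.    ]])}
wrist {'fovy': 64.73915046432278, 'cx': 321.9922137460593, 'cy': 197.84167304741348, 'k1': -0.0039939361664952325, 'mount': array([[-0.0003, -0.2703,  0.9628, -0.1425],
       [ 0.0005, -0.9628, -0.2703,  0.067 ],
       [ 1.    ,  0.0004,  0.0004,  0.0004],
       [ 0.    ,  0.    ,  0.    ,  1.    ]])}
{'t': 0.15, 'q': array([ 0.9345,  0.5282,  1.4336,  0.    ,  1.1814, -0.1786]), 'qd': array([-0.0003, -0.0019, -0.0025, -0.0007, -0.0011, -0.0007]), 'tau': array([  0.0005, -44.2744, -17.8277,  -0.0003,   0.0057,  -0.    ]), 'tcp_pos': array([0.2759, 0.5602, 0.2306]), 'tool_rot': array([-0.3737,  0.6009,  0.3733,  0.5999]), 'force': array([ 0.084 ,  0.6054, -0.5585]), 'ft_torque': array([0.0069, 0.016 , 0.0009]), 'finger_gap': 0.99956194891354}
```

View pics/side0.png

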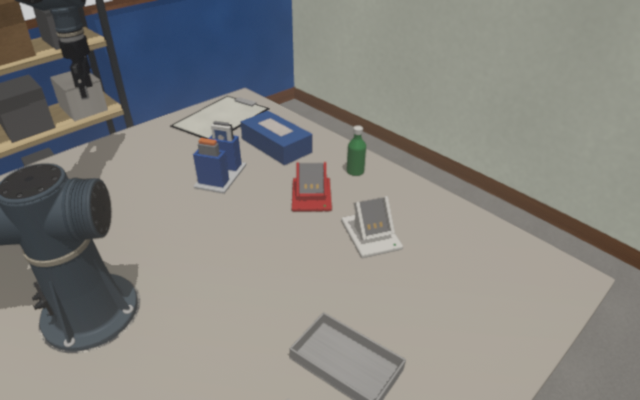

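View pics/top0.png

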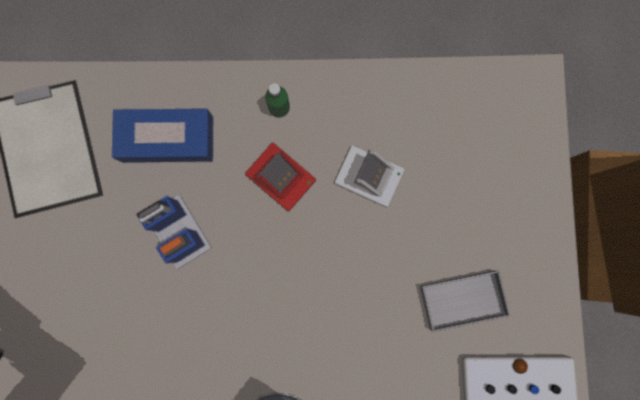

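The side view shows the rack at about (220,165) with the orange-ended probe nearer the camera, the red decoy at (311,187) and the white dock at (372,226). In the top view our probe is in the upper gap at (157,214), the other at (175,245), and the dock at (370,175). I'll enlarge the rack and dock next.

```bash
python3 - <<'E'
from h import *
t=cv2.imread("pics/top0.png"); s=cv2.imread("pics/side0.png")
def c(im,x,y,w=100,h=75,k=4): return cv2.resize(im[y:y+h,x:x+w],None,fx=k,fy=k,interpolation=cv2.INTER_CUBIC)
# brighten
o=np.vstack([np.hstack([c(t,125,190),c(t,325,138)]),np.hstack([c(s,175,118),c(s,325,190)])])
cv2.imwrite("pics/crop1.png",cv2.convertScaleAbs(o,alpha=1.3))
E
```

```text
(no output)
```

View pics/crop1.png

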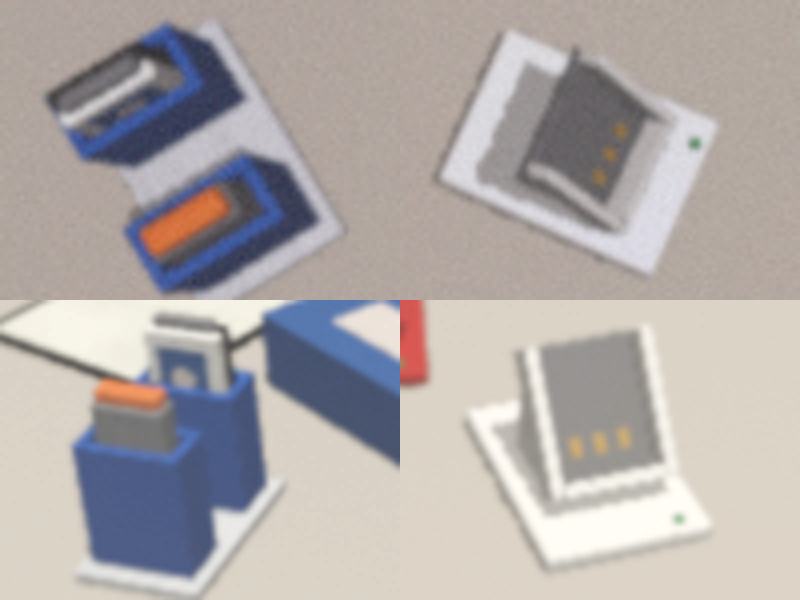

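The crops show our probe's white face, with its blue panel, turned toward the other probe. The white dock's LED is at about (399,174) in the top view, and its brass contacts lie on the slanted floor. Next come coarse poses by ray casting.

```bash
python3 - <<'E'
from h import *
np.set_printoptions(precision=4,suppress=True)
q=lambda p,o:np.array(p,float)/4+o-0.375
b=q([[110,30],[318,125],[255,272],[37,182]],[325,138])
W=on_z("top",b,.014); print("dock base corners\n",W,np.linalg.norm(np.diff(W,axis=0,append=W[:1]),axis=1),W.mean(0))
x=(W[1]+W[2]-W[0]-W[3]); print("dock x yaw",np.degrees(np.arctan2(x[1],x[0])))
# contacts: tri between views, middle
ct=q([[212,155]],[325,138]); cs=q([[200,142]],[325,190]); P=tri("top",ct,"side",cs); print("dock contacts",P)
# probe top at z=.16 head corners, sleeve top outer
s=q([[165,25],[203,87],[85,158],[48,97]],[125,190]); S=on_z("top",s,.11); print("sleeve A",S,S.mean(0),np.linalg.norm(np.diff(S,axis=0,append=S[:1]),axis=1))
s=q([[245,155],[283,217],[165,290],[127,228]],[125,190]); S2=on_z("top",s,.11); print("sleeve B",S2.mean(0))
d=S2.mean(0)-S.mean(0);print(np.linalg.norm(d),"rack x yaw",np.degrees(np.arctan2(d[1],d[0])))
T=pose();print("tool",T[:3])
E
```

```text
dock base corners
 [[ 0.7159 -0.1988  0.014 ]
 [ 0.6526 -0.329   0.014 ]
 [ 0.5597 -0.2865  0.014 ]
 [ 0.6189 -0.1506  0.014 ]] [0.1448 0.1022 0.1482 0.1084] [ 0.6368 -0.2412  0.014 ]
dock x yaw -114.72000665106643
dock contacts [[ 0.6285 -0.2569  0.0448  0.0027]]
sleeve A [[0.5803 0.2435 0.11  ]
 [0.5438 0.2211 0.11  ]
 [0.5038 0.2876 0.11  ]
 [0.5394 0.3096 0.11  ]] [0.5418 0.2655 0.11  ] [0.0428 0.0777 0.0418 0.0777]
sleeve B [0.4658 0.2184 0.11  ]
0.08944244446729009 rack x yaw -148.27149420792446
tool [[-0.001  -0.897   0.4419  0.2759]
 [-0.0013  0.4419  0.897   0.5602]
 [-1.      0.0003 -0.0016  0.2306]]
```

>>> {"name": "arm_command", "arguments": {"series": [[[-5, 0, 0, 0.15], [-5, 0, 0, 0.15], [-5, 0, 0, 0.15], [-5, 0, 0, 0.15], [-5, 0, 0, 0.15], [-5, 0, 0, 0.15], [-5, 0, 0, 0.15], [-5, 0, 0, 0.15], [-5, 0, 0, 0.15], [-5, 0, 0, 0.15]]], "jaw": 100}}

```text
t: 1.15
tcp_pos: [0.276, 0.5604, 0.281]
tool_rot: [0.138, 0.694, -0.138, 0.693]
force: [0.2, 0.3, 0.8]
finger_gap: 1.0
```

>>> {"name": "arm_command", "arguments": {"series": [[[0, 0, 0, 0.15], [0, 0, 0, 0.15], [0, 0, 0, 0.15], [0, 0, 0, 0.15], [0, 5, 30, 0.03], [0, 5, 35, 0], [0, 6, 35, 0], [0, 6, 35, 0], [0, 6, 35, 0], [0, 6, 35, 0]]]}}

```text
t: 2.15
tcp_pos: [0.4142, 0.4035, 0.281]
tool_rot: [0.344, 0.618, -0.344, 0.618]
force: [0.5, 0.7, 0.3]
finger_gap: 0.996
```

>>> {"name": "arm_command", "arguments": {"series": [[[0, 6, 35, 0], [0, 6, 35, 0], [0, 6, 35, 0], [0, 6, 35, 0], [0, 6, 30, 0], [0, 6, 16, 0], [0, 0, 0, 0], [0, 0, 0, 0]]]}}

```text
t: 2.95
tcp_pos: [0.5413, 0.2661, 0.281]
tool_rot: [0.344, 0.618, -0.344, 0.617]
force: [0.5, -0.0, 0.4]
finger_gap: 0.998
```

```bash
python3 - <<'E'
from h import *
np.set_printoptions(precision=4,suppress=True)
s=status.sense(); T=pose(s); im=snapshot("wrist"); save("w1",im); np.save("T1.npy",T)
print(s["t"],T[:3],s["q"],s["qd"])
A=np.array([.5418,.2655,.16]);print(proj("wrist",A,T))
E
```

```text
2.95 [[-0.0015  0.8506  0.5258  0.5413]
 [ 0.0005  0.5258 -0.8506  0.2661]
 [-1.     -0.001  -0.0012  0.281 ]] [0.2713 0.4468 1.43   0.0009 1.2661 1.2881] [ 0.0254 -0.0079  0.0112 -0.0044  0.0005 -0.0026]
[[321.8512 192.7704]]
```

View pics/w1.png

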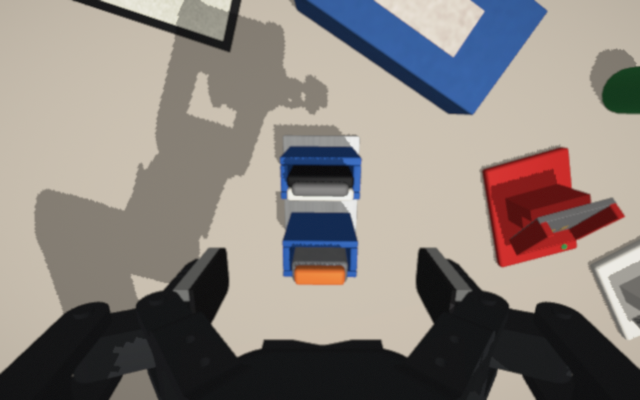

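The wrist view shows the rack straight ahead. The probe's grey head is at about (320,188) with the black face just above it, and the orange probe is at (320,272). I'll read the exact edges.

```bash
python3 - <<'E'
from h import *
np.set_printoptions(precision=4,suppress=True)
T=np.load("T1.npy"); im=cv2.cvtColor(cv2.imread("pics/w1.png"),cv2.COLOR_BGR2RGB)
for r in range(146,204,2): print(r,im[r,320],end="; ")
print()
g=im[188].astype(int)
print([ (c,*g[c]) for c in list(range(280,300,2))+list(range(342,364,2))])
# sleeve: blue mask, near sleeve and other one -> left/right edges by row
hsv=cv2.cvtColor(im,cv2.COLOR_RGB2HSV); m=((hsv[...,0]>100)&(hsv[...,0]<130)&(hsv[...,1]>120)).astype(np.uint8)
m[:120]=0;m[300:]=0;m[:,:260]=0;m[:,380:]=0
for r in range(150,286,8):
    c=np.flatnonzero(m[r]); print(r,(c.min(),c.max()) if len(c) else None,end=" ")
E
```

```text
146 [100 104 115]; 148 [22 43 81]; 150 [20 42 81]; 152 [19 43 81]; 154 [20 43 81]; 156 [22 48 93]; 158 [ 33  68 128]; 160 [ 31  64 118]; 162 [ 28  61 115]; 164 [21 44 84]; 166 [13 14 21]; 168 [13 12 13]; 170 [13 12 13]; 172 [13 13 13]; 174 [14 14 14]; 176 [23 23 24]; 178 [42 41 42]; 180 [46 46 46]; 182 [55 54 53]; 184 [87 87 86]; 186 [115 114 112]; 188 [134 133 131]; 190 [137 135 134]; 192 [132 130 129]; 194 [123 121 120]; 196 [187 188 181]; 198 [237 238 232]; 200 [199 197 189]; 202 [152 152 150]; 
[(280, np.int64(157), np.int64(158), np.int64(169)), (282, np.int64(56), np.int64(101), np.int64(179)), (284, np.int64(54), np.int64(103), np.int64(185)), (286, np.int64(63), np.int64(105), np.int64(181)), (288, np.int64(120), np.int64(125), np.int64(140)), (290, np.int64(143), np.int64(141), np.int64(135)), (292, np.int64(101), np.int64(99), np.int64(97)), (294, np.int64(119), np.int64(118), np.int64(117)), (296, np.int64(134), np.int64(132), np.int64(131)), (298, np.int64(134), np.int64(133), np.int64(131)), (342, np.int64(134), np.int64(133), np.int64(131)), (344, np.int64(132), np.int6
[... 329 characters left out ...]
), (358, np.int64(61), np.int64(110), np.int64(191)), (360, np.int64(154), np.int64(156), np.int64(178)), (362, np.int64(204), np.int64(194), np.int64(179))]
150 (np.int64(288), np.int64(352)) 158 (np.int64(280), np.int64(359)) 166 (np.int64(281), np.int64(359)) 174 (np.int64(281), np.int64(359)) 182 (np.int64(281), np.int64(359)) 190 (np.int64(282), np.int64(358)) 198 (np.int64(282), np.int64(358)) 206 None 214 (np.int64(292), np.int64(348)) 222 (np.int64(289), np.int64(350)) 230 (np.int64(287), np.int64(353)) 238 (np.int64(285), np.int64(355)) 246 (np.int64(284), np.int64(356)) 254 (np.int64(283), np.int64(356)) 262 (np.int64(284), np.int64(355)) 270 (np.int64(284), np.int64(355)) 278 None
```

```bash
python3 - <<'E'
from h import *
np.set_printoptions(precision=4,suppress=True)
T=np.load("T1.npy")
def loc(uv,z):
    P=on_z("wrist",uv,z,T); return (P-T[:3,3])@T[:3,:3]*1000
print("head cand edges at .16", loc([[290.5,190],[351.5,190],[320,183.5],[320,195],[320,200.5]],.16)[:,1:])
print("sleeve top outer @.11 near edge", loc([[320,156.5],[281,170],[359,170]],.11)[:,1:])
print("sleeve B far/top edges", loc([[320,240],[320,278]],.11)[:,1:])
for z in(.16,.15,.14):print(z,[proj("wrist",T[:3,3]+T[:3,:3]@np.array([T[2,3]-z,y,0]),T)[0,1].round(1) for y in(.012,0,-.012)])
im=cv2.imread("pics/w1.png")[140:290,260:380]; cv2.imwrite("pics/w1c.png",cv2.resize(im,None,fx=5,fy=4,interpolation=cv2.INTER_CUBIC)[:600])
E
```

```text
head cand edges at .16 [[  2.6956 -26.0884]
 [  2.7252  26.4179]
 [  8.4462  -0.688 ]
 [ -1.7479  -0.7004]
 [ -6.6969  -0.7065]]
sleeve top outer @.11 near edge [[ 24.4782  -0.928 ]
 [ 10.8476 -40.2005]
 [ 10.8898  38.3075]]
sleeve B far/top edges [[ -65.1295   -1.0373]
 [-110.6555   -1.0932]]
0.16 [np.float64(179.4), np.float64(193.0), np.float64(206.3)]
0.15 [np.float64(177.0), np.float64(190.2), np.float64(203.1)]
0.14 [np.float64(174.8), np.float64(187.6), np.float64(200.0)]
```

View pics/w1c.png

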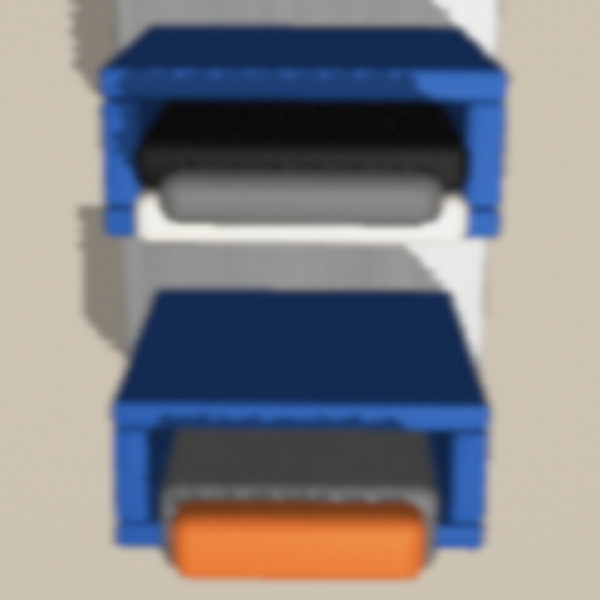

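The crop confirms it: black shoulder on the near side, grey head, white shoulder on the far side. The sleeve centre is within about 2 mm of the TCP axis and the yaw is aligned. Descending to grasp.

>>> {"name": "arm_command", "arguments": {"series": [[[20, 1.5, -0.5, 0], [25, 0, 0, 0], [30, 0, 0, 0], [30, 0, 0, 0], [25, 0, 0, 0], [15, 0, 0, 0], [10, 0, 0, 0], [8, 0, 0, 0], [6, 0, 0, 0], [0, 0, 0, 0]]], "jaw": 100}}

```text
t: 4.0
tcp_pos: [0.5427, 0.267, 0.1121]
tool_rot: [0.344, 0.618, -0.344, 0.618]
force: [-0.0, 0.6, 0.2]
finger_gap: 0.998
```

>>> {"name": "arm_command", "arguments": {"series": [[[0, 0, 0, 0], [0, 0, 0, 0], [0, 0, 0, 0], [0, 0, 0, 0], [0, 0, 0, 0], [0, 0, 0, 0], [0, 0, 0, 0], [0, 0, 0, 0]]], "jaw": 60, "force": 30}}

```text
t: 4.8
tcp_pos: [0.5434, 0.2672, 0.1132]
tool_rot: [0.345, 0.617, -0.344, 0.618]
force: [-1.2, 1.5, 6.5]
finger_gap: 0.701
```

>>> {"name": "arm_command", "arguments": {"series": [[[-3, 0, 0, 0], [-6, 0, 0, 0], [-10, 0, 0, 0], [-12, 0, 0, 0], [-15, 0, 0, 0], [-18, 0, 0, 0], [-20, 0, 0, 0], [-20, 0, 0, 0], [-20, 0, 0, 0], [-20, 0, 0, 0]]]}}

```text
t: 5.8
tcp_pos: [0.5428, 0.2665, 0.258]
tool_rot: [0.344, 0.618, -0.344, 0.618]
force: [-0.7, 0.7, -2.0]
finger_gap: 0.702
```

>>> {"name": "arm_command", "arguments": {"series": [[[-20, 0, 0, 0], [-10, 0, 0, 0], [0, 0, 0, 0], [0, 0, 0, 0]]]}}

```text
t: 6.2
tcp_pos: [0.5425, 0.2665, 0.2859]
tool_rot: [0.344, 0.618, -0.345, 0.617]
force: [-0.4, 0.3, -3.1]
finger_gap: 0.704
```

```bash
python3 - <<'E'
from h import *
np.set_printoptions(precision=4,suppress=True)
s=status.sense(); T=pose(s);a=snapshot("side"); b=snapshot("wrist"); save("s2",a);save("w2",b);np.save("T2.npy",T); print(s["t"],T[:3],s["force"])
u=proj("side",T[:3,3])[0].astype(int);print(u)
x,y=u-[60,80]; o=np.hstack([cv2.resize(a[y:y+150,x:x+120],(480,600),interpolation=cv2.INTER_CUBIC),b[100:400,200:440][::1].repeat(2,0)[:, :].repeat(1,1)])
save("c2",o)
E
```

```text
6.2 [[-0.001   0.8505  0.5259  0.5425]
 [-0.0004  0.5259 -0.8506  0.2665]
 [-1.     -0.0011 -0.0002  0.2859]] [-0.3944  0.2827 -3.1277]
[216  79]Traceback (most recent call last):
  File "<stdin>", line 5, in <module>
cv2.error: OpenCV(4.12.0) /io/opencv/modules/imgproc/src/resize.cpp:4208: error: (-215:Assertion failed) !ssize.empty() in function 'resize'
```

```bash
python3 - <<'E'
import cv2,numpy as np
a=cv2.imread("pics/s2.png")[20:170,156:276]; b=cv2.imread("pics/w2.png")[100:400,240:400]
cv2.imwrite("pics/c2.png",np.hstack([cv2.resize(a,(480,600),interpolation=cv2.INTER_CUBIC),cv2.resize(b,(320,600))]))
E
```

```text
(no output)
```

View pics/c2.png

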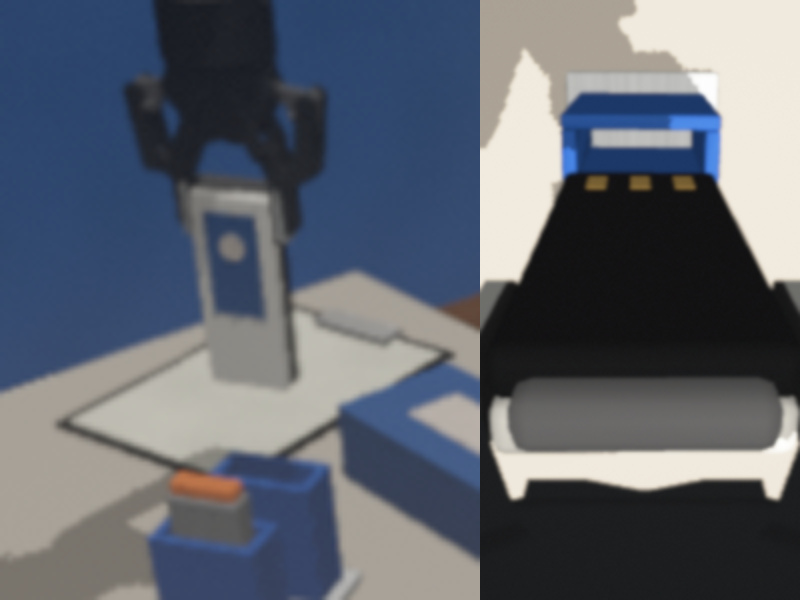

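The probe is out and upright, hanging in the pads with its black face toward the wrist camera and brass contacts at row ~191. The measured -3.1 N matches its weight. Next I turn and carry it to beside the dock.

>>> {"name": "arm_command", "arguments": {"series": [[[0, 0, 0, -0.05], [0, 0, 0, -0.11], [0, 0, 0, -0.13], [0, 0, 0, -0.13], [0, 0, 0, -0.11], [0, -8, 5, -0.056], [0, -16, 9, 0], [0, -24, 14, 0], [0, -30, 17, 0], [0, -35, 20, 0]]]}}

```text
t: 7.3
tcp_pos: [0.5537, 0.1364, 0.285]
tool_rot: [0.15, 0.692, -0.151, 0.69]
force: [1.0, -0.2, -2.9]
finger_gap: 0.702
```

>>> {"name": "arm_command", "arguments": {"series": [[[0, -36, 20, 0], [0, -36, 20, 0], [0, -36, 20, 0], [0, -36, 20, 0], [0, -36, 20, 0], [0, -36, 20, 0], [0, -36, 20, 0], [0, -36, 20, 0], [0, -34, 20, 0], [0, -30, 17, 0]]]}}

```text
t: 8.3
tcp_pos: [0.5858, -0.2672, 0.2847]
tool_rot: [0.152, 0.691, -0.151, 0.69]
force: [1.2, -0.0, -3.1]
finger_gap: 0.7
```

>>> {"name": "arm_command", "arguments": {"series": [[[0, -24, 14, 0], [0, -16, 12, 0], [0, -10, 7, 0], [0, -5, 3, 0], [0, 0, 0, 0], [0, 0, 0, 0], [0, 0, 0, 0]]]}}

```text
t: 9.0
tcp_pos: [0.596, -0.3289, 0.2864]
tool_rot: [0.151, 0.691, -0.151, 0.691]
force: [-1.4, 0.6, -3.4]
finger_gap: 0.697
```

```bash
python3 - <<'E'
from h import *
np.set_printoptions(precision=4,suppress=True)
s=status.sense(); T=pose(s); b=snapshot("wrist"); save("w3",b);np.save("T3.npy",T); print(s["t"],T[:3],s["force"],s["finger_gap"],s["q"])
x=np.radians(-114.7);D=np.array([[np.cos(x),-np.sin(x),0],[np.sin(x),np.cos(x),0],[0,0,1]])
print(proj("wrist",np.array([.6368,-.2412,0])+np.array([[.0171,0,.0453],[.075,.055,.014],[.075,-.055,.014],[-.075,.055,.014],[-.075,-.055,.014]])@D.T,T))
E
```

```text
9.0 [[-0.0004  0.4166  0.9091  0.596 ]
 [ 0.0007  0.9091 -0.4166 -0.3289]
 [-1.      0.0005 -0.0006  0.2864]] [-1.4188  0.5707 -3.4061] 0.6971847511969298 [-0.6682  0.5571  1.2152  0.0003  1.37   -0.2385]
[[321.1856  99.9202]
 [363.2691 147.0886]
 [279.0785 146.939 ]
 [367.9167  19.2604]
 [274.7208  19.056 ]]
```

View pics/w3.png

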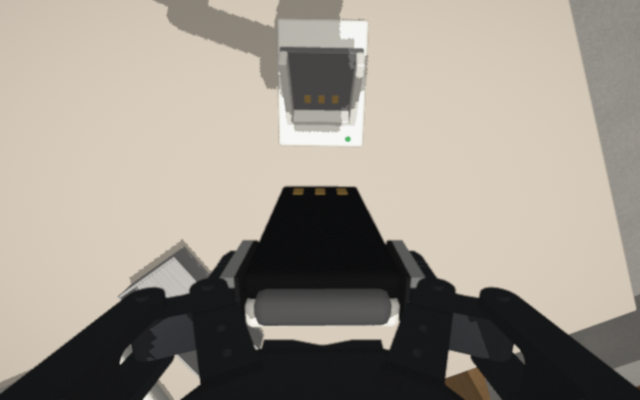

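The dock fills the top of the wrist view with its contacts at (321,99), as predicted, and the held probe's contacts are at (320,191). I'll measure both by brass colour.

```bash
python3 - <<'E'
from h import *
np.set_printoptions(precision=4,suppress=True)
T=np.load("T3.npy"); im=cv2.imread("pics/w3.png"); h=cv2.cvtColor(im,cv2.COLOR_BGR2HSV)
m=((h[...,0]>10)&(h[...,0]<28)&(h[...,1]>120)&(h[...,2]>50)).astype(np.uint8); m[:,:270]=0;m[:,370:]=0;m[230:]=0
n,l,st,ce=cv2.connectedComponentsWithStats(m)
c=np.array([ce[i] for i in range(1,n) if st[i,4]>15]);print(c.round(1))
d=c[c[:,1]<150];d=d[d[:,0].argsort()];p=c[c[:,1]>150];p=p[p[:,0].argsort()]
W=on_z("wrist",d,.0453,T);print("dock contacts world",W,np.linalg.norm(W[-1]-W[0]))
v=W[-1]-W[0];print("y-axis yaw",np.degrees(np.arctan2(v[1],v[0])))
print("in tool",(W-T[:3,3])@T[:3,:3]*1000)
# base outline
w=((h[...,1]<30)&(h[...,2]>150)).astype(np.uint8); w[160:]=0;w[:,:255]=0;w[:,380:]=0
w=cv2.morphologyEx(w,cv2.MORPH_CLOSE,np.ones((45,45)))
ct=max(cv2.findContours(w,0,2)[0],key=cv2.contourArea);r=cv2.minAreaRect(ct);print(r)
g=cv2.approxPolyDP(ct,6,True)[:,0];G=on_z("wrist",g,.014,T);print(g,G,G.mean(0))
# probe contacts/tail in tool frame
o,dd=ray("wrist",p,T);o=(o-T[:3,3])@T[:3,:3];dd=dd@T[:3,:3]
for y in(.010,.012,.014): print(y,(o+dd*((y-o[1])/dd[:,1])[:,None])*1000)
for rr in range(176,196):print(rr,im[rr,309],end=';')
E
```

```text
[[307.   98.6]
 [321.   98.8]
 [334.9  99. ]
 [297.9 191. ]
 [319.7 191. ]
 [341.4 191.1]]
dock contacts world [[ 0.6153 -0.2486  0.0453]
 [ 0.63   -0.2555  0.0453]
 [ 0.6445 -0.2625  0.0453]] 0.032321700063665276
y-axis yaw -25.418751517592185
in tool [[241.1236  80.9818 -15.7675]
 [241.1131  80.7613   0.4448]
 [241.1027  80.5326  16.551 ]]
((322.28118896484375, 72.9696044921875), (90.55313873291016, 147.17796325683594), 0.784824550151825)
[[278   0]
 [279 144]
 [361 146]
 [368   0]] [[ 0.6306 -0.1339  0.014 ]
 [ 0.5571 -0.2829  0.014 ]
 [ 0.6533 -0.3298  0.014 ]
 [ 0.7259 -0.1774  0.014 ]] [ 0.6417 -0.231   0.014 ]
0.01 [[ 86.1652  10.     -16.5492]
 [ 85.9683  10.      -0.3073]
 [ 85.9012  10.      15.9231]]
0.012 [[ 78.3497  12.     -15.9448]
 [ 78.1596  12.      -0.258 ]
 [ 78.0948  12.      15.4175]]
0.014 [[ 70.5343  14.     -15.3403]
 [ 70.3509  14.      -0.2088]
 [ 70.2884  14.      14.9119]]
176 [191 207 219];177 [190 207 218];178 [191 207 219];179 [191 207 219];180 [190 207 219];181 [191 207 219];182 [191 208 219];183 [190 207 218];184 [185 201 212];185 [158 172 181];186 [105 113 120];187 [46 50 53];188 [16 16 16];189 [14 13 13];190 [13 13 12];191 [14 13 13];192 [15 14 13];193 [12 12 12];194 [14 13 12];195 [15 14 14];
```

```bash
cat > plan.py <<'E'
from h import *
np.set_printoptions(precision=1,suppress=True)
C=np.array([.6300,-.2555,.0453]); yaw=np.radians(-115.4); X=np.array([np.cos(yaw),np.sin(yaw),0]); Y=np.array([-X[1],X[0],0]); Z=np.array([0,0,1.])
a=np.radians(40); corner=C+.020*(np.sin(a)*X-np.cos(a)*Z)
def tcp(th,ds,b=.005,tail=.1032,off=-.0013,lat=.0003):
    t=np.radians(th); s=.016*np.tan(a-t)+ds; L=tail+.019+b
    x=np.cos(t)*X+np.sin(t)*Z; z=-np.sin(t)*X+np.cos(t)*Z
    P=corner+s*(-np.sin(a)*X+np.cos(a)*Z)+(.012+off)*x+L*z
    return P-(.019+b)*Z+lat*Y
def rel(p,T): return (p-T[:3,3])@T[:3,:3]*1000
E
python3 - <<'E'
from plan import *
T=pose(); t=.015; c,s=np.cos(t),np.sin(t); T[:3,:3]=T[:3,:3]@np.array([[1,0,0],[0,c,-s],[0,s,c]])
print("start TCP z",T[2,3],"corner",corner*1000)
print("above (60mm up, clear 8mm toward +x)",rel(tcp(0,.004)+.06*Z+.008*X,T))
q=tcp(0,.004)+.008*X; print("low",rel(q,T))
prev=q
for th in range(0,40,4):
    p=tcp(th,.004-.003*th/40); print(th,(p-prev)@T[:3,:3]*1000,p*1000); prev=p
p=tcp(38,.001);print(38,(p-prev)@T[:3,:3]*1000,p*1000)
E
```

```text
start TCP z 0.28651509569394934 corner [ 624.5 -267.1   30. ]
above (60mm up, clear 8mm toward +x) [80.  60.6 -0.7]
low [140.   60.6  -0.7]
0 [ 0.  8. -0.] [ 625.  -266.8  146.5]
4 [ 1.2  7.5 -0. ] [ 628.2 -260.   145.4]
8 [ 1.7  7.7 -0. ] [ 631.5 -253.   143.7]
12 [ 2.2  7.7 -0. ] [ 634.8 -246.1  141.5]
16 [ 2.7  7.7 -0. ] [ 638.1 -239.1  138.8]
20 [ 3.3  7.6 -0. ] [ 641.4 -232.2  135.5]
24 [ 3.8  7.5 -0. ] [ 644.6 -225.4  131.7]
28 [ 4.4  7.4 -0. ] [ 647.8 -218.8  127.4]
32 [ 4.9  7.1 -0. ] [ 650.8 -212.3  122.5]
36 [ 5.4  6.9 -0. ] [ 653.8 -206.1  117. ]
38 [ 3.   3.2 -0. ] [ 655.2 -203.2  114. ]
```

>>> {"name": "arm_command", "arguments": {"series": [[[5, 5, 0, 0.015], [10, 8, 0, 0], [15, 10, 0, 0], [15, 10, 0, 0], [15, 10, 0, 0], [10, 8, -0.5, 0], [10, 6, 0, 0], [0, 3.5, 0, 0], [0, 0, 0, 0], [0, 0, 0, 0]]], "force": 25}}

```text
t: 10.05
tcp_pos: [0.6221, -0.276, 0.2072]
tool_rot: [0.156, 0.689, -0.157, 0.69]
force: [0.1, -0.1, -2.9]
finger_gap: 0.697
```

>>> {"name": "arm_command", "arguments": {"series": [[[5, 0, 0, 0], [10, 0, 0, 0], [10, 0, 0, 0], [10, 0, 0, 0], [10, 0, 0, 0], [8, 0, 0, 0], [5, 0, 0, 0], [0, 0, 0, 0], [0, 0, 0, 0]]]}}

```text
t: 10.95
tcp_pos: [0.6218, -0.2755, 0.1484]
tool_rot: [0.156, 0.689, -0.156, 0.69]
force: [1.1, -0.3, -1.9]
finger_gap: 0.699
```

```bash
python3 - <<'E'
from plan import *
s=status.sense(); T=pose(s); print(s["t"],T[:3,3]*1000,s["force"],s["finger_gap"]*100,"to first contact:",rel(tcp(0,.004),T))
a=snapshot("side");b=snapshot("wrist");save("s4",a);save("w4",b)
u=proj("side",corner)[0].astype(int)
o=np.hstack([cv2.resize(a[u[1]-90:u[1]+30,u[0]-50:u[0]+50],(500,600),interpolation=cv2.INTER_CUBIC),cv2.resize(b[60:260,270:370],(300,600),interpolation=cv2.INTER_CUBIC)]);save("c4",o)
E
```

```text
10.95 [ 621.8 -275.5  148.4] [ 1.1 -0.3 -1.9] 69.91119491441337 to first contact: [ 1.9  9.3 -0.9]
```

View pics/c4.png

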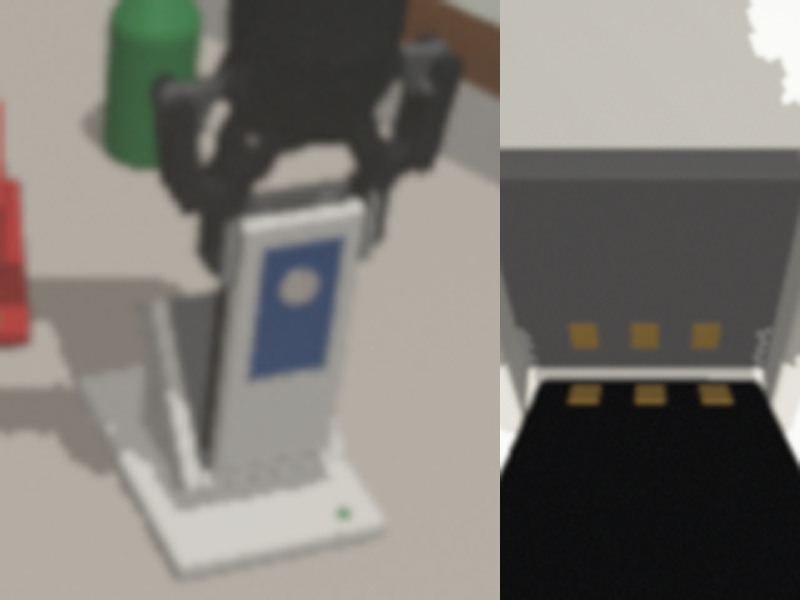

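The probe is upright over the pocket's lower end. Its contacts are at (650,395) in the crop and the dock's at (645,335), about 1 mm off laterally and square. I'll shift, touch the tail on the floor and start leaning it over.

>>> {"name": "arm_command", "arguments": {"series": [[[1, 2, -1, 0], [1, 3, 0, 0], [0, 3, 0, 0], [0, 1.5, 0, 0], [0.5, 3.5, 0, 0], [0.5, 4, 0, 0], [1, 4, 0, 0], [0.5, 3.5, 0, 0], [0, 0, 0, 0]]]}}

```text
t: 11.95
tcp_pos: [0.6317, -0.2525, 0.1444]
tool_rot: [0.156, 0.689, -0.156, 0.69]
force: [-3.7, -1.6, 4.4]
finger_gap: 0.704
```

```bash
python3 - <<'E'
from plan import *
s=status.sense(); T=pose(s); print(s["t"],T[:3,3]*1000,s["force"],s["ft_torque"],s["finger_gap"]*100)
for th in(4,8,12): print(th,rel(tcp(th,.003),T))
b=snapshot("wrist");save("w5",b)
h=cv2.cvtColor(b,cv2.COLOR_RGB2HSV)
m=((h[...,0]>10)&(h[...,0]<28)&(h[...,1]>120)&(h[...,2]>50)).astype(np.uint8); m[:,:250]=0;m[:,390:]=0;m[260:]=0
n,l,st,ce=cv2.connectedComponentsWithStats(m);print([ (ce[i].round(1),st[i,4]) for i in range(1,n) if st[i,4]>10])
E
```

```text
11.95 [ 631.7 -252.5  144.4] [-3.7 -1.6  4.4] [-0.3  0.8 -0.1] 70.35737739599777
4 [-0.4 -8.7  0.1]
8 [ 1.1 -0.8  0. ]
12 [3.  7.1 0. ]
[(array([299.7, 206.9]), np.int32(107)), (array([320.4, 206.9]), np.int32(105)), (array([341.3, 207. ]), np.int32(105))]
```

>>> {"name": "arm_command", "arguments": {"series": [[[1.5, 3.5, 0, 0], [1.5, 4, 0, 0], [1.4, 4, 0, 0], [1.4, 4, 0, 0], [1.6, 4, 0, 0], [1.6, 3.6, 0, 0], [1.9, 3.7, 0, 0], [1.9, 3.7, 0, 0], [0, 0, 0, 0]]]}}

```text
t: 12.9
tcp_pos: [0.6449, -0.2248, 0.1304]
tool_rot: [0.156, 0.689, -0.156, 0.69]
force: [0.4, -1.5, -0.5]
finger_gap: 0.701
```

```bash
python3 - <<'E'
from plan import *
s=status.sense(); T=pose(s); print(s["t"],T[:3,3]*1000,s["force"],s["ft_torque"],s["finger_gap"]*100)
for th in(24,28,32,36,38,40): print(th,rel(tcp(th,.002 if th<38 else .001),T))
a=snapshot("side");b=snapshot("wrist");save("s6",a);save("w6",b)
u=proj("side",corner)[0].astype(int)
o=np.hstack([cv2.resize(a[u[1]-90:u[1]+30,u[0]-50:u[0]+50],(500,600),interpolation=cv2.INTER_CUBIC),cv2.resize(b[100:300,270:370],(300,600),interpolation=cv2.INTER_CUBIC)]);save("c6",o)
E
```

```text
12.9 [ 644.9 -224.8  130.4] [ 0.4 -1.5 -0.5] [-0.5 -0.2  0.1] 70.06991842410972
24 [-1.1 -0.8 -0. ]
28 [ 3.   6.8 -0. ]
32 [ 7.7 14.1 -0.1]
36 [12.9 21.2 -0.1]
38 [16.5 23.9 -0.1]
40 [19.4 27.2 -0.1]
```

View pics/c6.png

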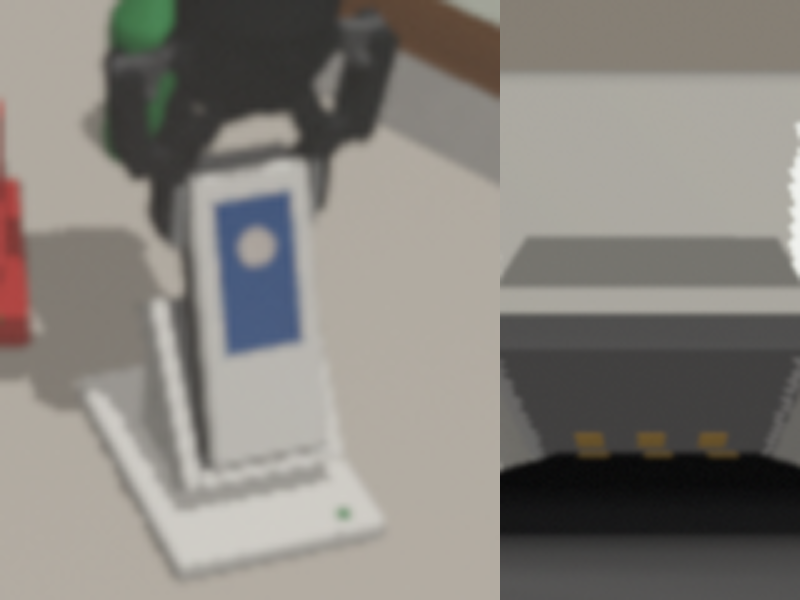

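The probe is leaning about 24° into the pocket, its contacts closing on the dock's (rows ~440–455 in the crop), and forces are only a few newtons. Continuing to near full lean.

>>> {"name": "arm_command", "arguments": {"series": [[[1.7, 3.6, 0, 0], [2.1, 3.6, 0, 0], [2.3, 3.6, 0, 0], [2.4, 3.6, 0, 0], [2.6, 3.6, 0, 0], [2.7, 3.4, 0, 0], [1.6, 1.8, 0, 0], [0, 0, 0, 0], [0, 0, 0, 0]]]}}

```text
t: 13.9
tcp_pos: [0.6543, -0.204, 0.1151]
tool_rot: [0.157, 0.69, -0.156, 0.689]
force: [-0.1, -0.1, -0.7]
finger_gap: 0.696
```

```bash
python3 - <<'E'
from plan import *
s=status.sense(); T=pose(s); print(s["t"],T[:3,3]*1000,s["force"],s["ft_torque"],s["finger_gap"]*100)
for th in(36,38,40): print(th,rel(tcp(th,0.0),T))
a=snapshot("side");b=snapshot("wrist");save("s7",a);save("w7",b)
u=proj("side",corner)[0].astype(int)
o=np.hstack([cv2.resize(a[u[1]-90:u[1]+30,u[0]-50:u[0]+50],(500,600),interpolation=cv2.INTER_CUBIC),cv2.resize(b[100:400,270:370],(300,600),interpolation=cv2.INTER_CUBIC)]);save("c7",o)
E
```

```text
13.9 [ 654.3 -204.   115.1] [-0.1 -0.1 -0.7] [-0.2  0.   0. ] 69.56703639106043
36 [-1.  -2.9  0.5]
38 [1.8 0.5 0.5]
40 [4.8 3.8 0.5]
```

View pics/c7.png

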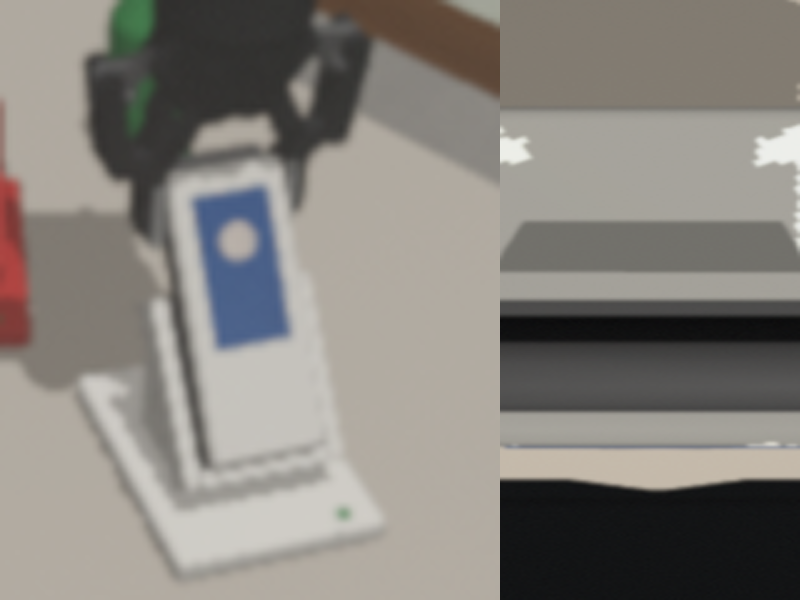

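The probe lies almost flat in the pocket at about 37°, tail near the ledge, with about 1 N on the wrist. A final small nudge, then I open gradually.

>>> {"name": "arm_command", "arguments": {"series": [[[1, 1, 0, 0], [1, 1, 0, 0], [0.5, 0.5, 0, 0], [0, 0, 0, 0], [0, 0, 0, 0]]], "force": 20}}

```text
t: 14.5
tcp_pos: [0.6553, -0.2022, 0.1132]
tool_rot: [0.156, 0.69, -0.156, 0.689]
force: [-1.6, -0.7, 1.0]
finger_gap: 0.7
```

>>> {"name": "arm_command", "arguments": {"series": [[[0, 0, 0, 0], [0, 0, 0, 0], [0, 0, 0, 0], [0, 0, 0, 0], [0, 0, 0, 0], [0, 0, 0, 0]]], "jaw": 80}}

```text
t: 15.1
tcp_pos: [0.6556, -0.2022, 0.1131]
tool_rot: [0.156, 0.69, -0.156, 0.69]
force: [0.9, 0.3, 0.7]
finger_gap: 0.797
```

>>> {"name": "arm_command", "arguments": {"series": [[[0, 0, 0, 0], [0, 0, 0, 0], [0, 0, 0, 0], [0, 0, 0, 0], [-5, 0, 0, 0], [-10, 0, 0, 0], [-15, 0, 0, 0], [-20, 0, 0, 0], [-20, 0, 0, 0], [-20, 0, 0, 0]]], "jaw": 100}}

```text
t: 16.1
tcp_pos: [0.6559, -0.2024, 0.2056]
tool_rot: [0.156, 0.689, -0.157, 0.69]
force: [0.5, -0.1, -0.1]
finger_gap: 0.999
```

>>> {"name": "arm_command", "arguments": {"series": [[[-25, -5, 0, 0], [-30, -10, 0, 0], [-25, -20, 0, 0], [0, -25, 0, 0], [0, -25, 0, 0], [0, -25, 0, 0], [0, -15, 0, 0], [0, 0, 0, 0], [0, 0, 0, 0]]]}}

```text
t: 17.0
tcp_pos: [0.6018, -0.3146, 0.2837]
tool_rot: [0.157, 0.689, -0.156, 0.69]
force: [0.4, 0.6, 0.3]
finger_gap: 0.999
```

```bash
python3 - <<'E'
from plan import *
s=status.sense(); T=pose(s); np.save("T8.npy",T); print(s["t"],T[:3,3]*1000,s["force"],s["finger_gap"]*100)
a=snapshot("side");b=snapshot("wrist");save("s8",a);save("w8",b);save("t8",snapshot("top"))
u=proj("side",corner)[0].astype(int)
o=np.hstack([cv2.resize(a[u[1]-90:u[1]+30,u[0]-50:u[0]+50],(400,480),interpolation=cv2.INTER_CUBIC),cv2.resize(b[0:240,220:420],(400,480),interpolation=cv2.INTER_CUBIC)]);save("c8",o)
z=-np.sin(np.radians(40))*X+np.cos(np.radians(40))*Z; x=np.cos(np.radians(40))*X+np.sin(np.radians(40))*Z
tail=corner+.012*x; pts=[tail+.012*x+sy*.03*Y+l*z for l in(0,.14) for sy in(-1,1)]
print("expected white-face corners side",proj("side",pts),"wrist",proj("wrist",pts,T))
E
```

```text
17.0 [ 601.8 -314.6  283.7] [0.4 0.6 0.3] 99.8941537362469
expected white-face corners side [[368.7 234.7]
 [391.6 229.9]
 [357.6 177.2]
 [380.7 173.2]] wrist [[295.4 139.9]
 [345.7 139.7]
 [281.7  36.8]
 [357.8  36.6]]
```

View pics/c8.png

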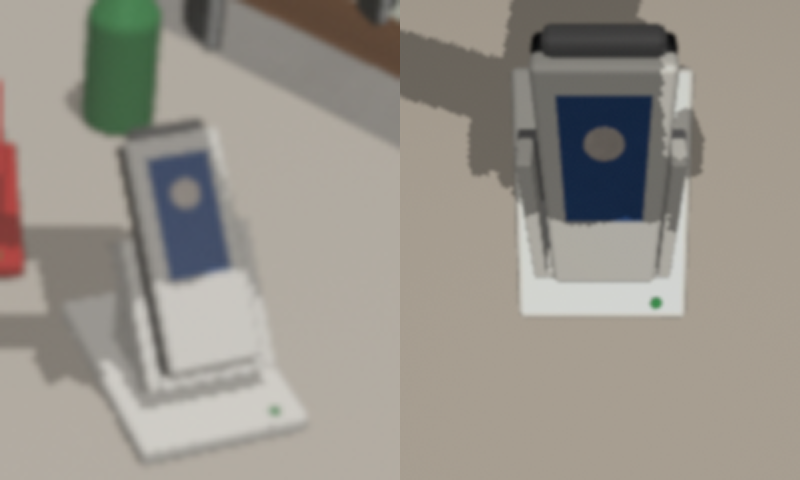

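The probe lies in the pocket with its white face up. Its tail edge is at wrist row ~140.5 against 139.8 expected when fully home. I'll check the lean by triangulating the blue panel, and check that the bystanders have not moved.

```bash
python3 - <<'E'
from plan import *
np.set_printoptions(precision=3,suppress=True)
T=np.load("T8.npy")
def panel(f,box):
    im=cv2.imread(f);h=cv2.cvtColor(im,cv2.COLOR_BGR2HSV);x0,y0,x1,y1=box
    m=((h[...,0]>100)&(h[...,0]<130)&(h[...,1]>100)).astype(np.uint8);k=np.zeros_like(m);k[y0:y1,x0:x1]=m[y0:y1,x0:x1]
    c=max(cv2.findContours(k,0,1)[0],key=cv2.contourArea);hu=cv2.convexHull(c)
    e=5
    while True:
        q=cv2.approxPolyDP(hu,e,True)[:,0].astype(float)
        if len(q)<=4: break
        e+=.5
    q=q[q[:,1].argsort()];return np.r_[q[:2][q[:2,0].argsort()],q[2:][q[2:,0].argsort()]]
pw=panel("pics/w8.png",(270,30,370,130));ps=panel("pics/s8.png",(345,165,400,230))
P=tri("wrist",pw,"side",ps,T);print(pw,ps);print(P)
t=(P[0]+P[1])[:3]/2;b=(P[2]+P[3])[:3]/2;d=t-b
print("panel len mm",np.linalg.norm(d)*1000,"lean deg",np.degrees(np.arccos(d[2]/np.linalg.norm(d))),"lateral",d@Y*1000)
n=np.cos(np.radians(40))*X+np.sin(np.radians(40))*Z;f=-np.sin(np.radians(40))*X+np.cos(np.radians(40))*Z
for q in(t,b):print("off floor (expect 24), along:",(q-corner)@n*1000,(q-corner)@f*1000,"lat",(q-corner)@Y*1000)
# bystanders
A=cv2.imread("pics/top0.png");B=cv2.imread("pics/t8.png")
for nm,lo,hi in(("gel",(40,80,30),(85,255,255)),("orange",(3,150,100),(15,255,255)),("blue",(100,120,40),(130,255,255))):
    for I in(A,B):
        h=cv2.inRange(cv2.cvtColor(I,cv2.COLOR_BGR2HSV),lo,hi);h[:,320:]=0;h[280:]=0
        c=max(cv2.findContours(h,0,2)[0],key=cv2.contourArea);print(nm,np.round(cv2.minAreaRect(c)[0],1),end=" ")
    print()
for nm,(y0,y1,x0,x1) in dict(dish=(265,335,415,515),rackB=(225,270,150,215)).items():
    a,b=[cv2.cvtColor(I,cv2.COLOR_BGR2GRAY)[y0:y1,x0:x1].astype(np.float32) for I in(A,B)];print(nm,cv2.phaseCorrelate(a,b)[0])
E
```

```text
Traceback (most recent call last):
ValueError: max() iterable argument is empty
```

```bash
python3 - <<'E'
from plan import *
np.set_printoptions(precision=3,suppress=True)
T=np.load("T8.npy")
def panel(f,box):
    im=cv2.imread(f).astype(int);x0,y0,x1,y1=box
    r=im[...,0]/(im[...,2]+8.); k=np.zeros(r.shape,np.uint8);k[y0:y1,x0:x1]=(r>1.5)[y0:y1,x0:x1]
    cs=cv2.findContours(k,0,1)[0];print(f,k.sum())
    hu=cv2.convexHull(max(cs,key=cv2.contourArea));e=1
    while len(q:=cv2.approxPolyDP(hu,e,True)[:,0].astype(float))>4: e+=.25
    q=q[q[:,1].argsort()];return np.r_[q[:2][q[:2,0].argsort()],q[2:][q[2:,0].argsort()]]
pw=panel("pics/w8.png",(280,30,370,130));ps=panel("pics/s8.png",(340,165,405,235))
P=tri("wrist",pw,"side",ps,T);print(pw,ps);print(P)
t=(P[0]+P[1])[:3]/2;b=(P[2]+P[3])[:3]/2;d=t-b
print("panel len mm",np.linalg.norm(d)*1000,"lean deg",np.degrees(np.arccos(d[2]/np.linalg.norm(d))),"lateral",d@Y*1000)
n=np.cos(np.radians(40))*X+np.sin(np.radians(40))*Z;f=-np.sin(np.radians(40))*X+np.cos(np.radians(40))*Z
for q in(t,b):print("off floor (expect 24), along, lat:",(q-corner)@n*1000,(q-corner)@f*1000,(q-corner)@Y*1000)
A=cv2.imread("pics/top0.png");B=cv2.imread("pics/t8.png")
for nm,(y0,y1,x0,x1) in dict(dish=(265,335,415,515),rackB=(225,270,150,215),gel=(75,125,255,300),glove=(100,170,105,220)).items():
    a,b=[cv2.cvtColor(I,cv2.COLOR_BGR2GRAY)[y0:y1,x0:x1].astype(np.float32) for I in(A,B)];print(nm,cv2.phaseCorrelate(a,b))
E
```

```text
pics/w8.png 2203
pics/s8.png 0Traceback (most recent call last):
  File "<stdin>", line 11, in <module>
  File "<stdin>", line 8, in panel
ValueError: max() iterable argument is empty
```

```bash
python3 - <<'E'
from plan import *
np.set_printoptions(precision=3,suppress=True)
T=np.load("T8.npy")
def panel(f,box,th):
    im=cv2.imread(f).astype(int);x0,y0,x1,y1=box
    r=im[...,0]/(im[...,2]+8.); k=np.zeros(r.shape,np.uint8);k[y0:y1,x0:x1]=(r>th)[y0:y1,x0:x1]
    cs=cv2.findContours(k,0,1)[0];print(f,k.sum(),r[y0:y1,x0:x1].max())
    hu=cv2.convexHull(max(cs,key=cv2.contourArea));e=1
    while len(q:=cv2.approxPolyDP(hu,e,True)[:,0].astype(float))>4: e+=.25
    q=q[q[:,1].argsort()];return np.r_[q[:2][q[:2,0].argsort()],q[2:][q[2:,0].argsort()]]
pw=panel("pics/w8.png",(280,30,370,130),1.5);ps=panel("pics/s8.png",(340,165,405,235),1.1)
P=tri("wrist",pw,"side",ps,T);print(pw,ps);print(P)
t=(P[0]+P[1])[:3]/2;b=(P[2]+P[3])[:3]/2;d=t-b
print("panel len mm",np.linalg.norm(d)*1000,"lean deg",np.degrees(np.arccos(d[2]/np.linalg.norm(d))),"lateral",d@Y*1000)
n=np.cos(np.radians(40))*X+np.sin(np.radians(40))*Z;f=-np.sin(np.radians(40))*X+np.cos(np.radians(40))*Z
for q in(t,b):print("off floor (expect 24), along, lat:",(q-corner)@n*1000,(q-corner)@f*1000,(q-corner)@Y*1000)
A=cv2.imread("pics/top0.png");B=cv2.imread("pics/t8.png")
for nm,(y0,y1,x0,x1) in dict(dish=(265,335,415,515),rackB=(225,270,150,215),gel=(75,125,255,300),glove=(100,170,105,220)).items():
    a,b=[cv2.cvtColor(I,cv2.COLOR_BGR2GRAY)[y0:y1,x0:x1].astype(np.float32) for I in(A,B)];print(nm,cv2.phaseCorrelate(a,b))
E
```

```text
pics/w8.png 2203 2.4444444444444446
pics/s8.png 383 1.4225352112676057
[[299.  49.]
 [344.  49.]
 [304. 109.]
 [340. 108.]] [[363. 183.]
 [376. 180.]
 [369. 211.]
 [382. 208.]]
[[ 0.637 -0.201  0.138  0.   ]
 [ 0.67  -0.216  0.138  0.004]
 [ 0.616 -0.244  0.088  0.001]
 [ 0.649 -0.258  0.088  0.004]]
panel len mm 69.3349667693173 lean deg 43.503736239168 lateral -0.15850952537823856
off floor (expect 24), along, lat: 19.165146003087955 124.90928954334794 0.47814537102646926
off floor (expect 24), along, lat: 23.4022557078692 55.70409181238018 0.6366548964047078
dish ((-0.06637591051440239, -0.005134023261284426), 0.5434344694349501)
rackB ((-0.15094366924490998, 0.6167741944642238), 0.5489613178335591)
gel ((0.4041062667362745, -0.07935872407094635), 0.933008201069302)
glove ((0.0972598101440667, 0.03187190435752285), 0.9052067975203196)
```

Bystanders have moved under 1 px. The lean reads 43.5°, but the side view is only ~1.5 mm/px, so I'll take a second wrist view for a longer, sharper baseline.

>>> {"name": "arm_command", "arguments": {"series": [[[-10, -10, 0, 0], [-15, -15, 0, 0], [-15, -20, 0, 0], [-10, -20, 0, 0], [0, -10, 0, 0], [0, 0, 0, 0], [0, 0, 0, 0], [0, 0, 0, 0]]]}}

```text
t: 17.95
tcp_pos: [0.5692, -0.3816, 0.3321]
tool_rot: [0.157, 0.69, -0.156, 0.689]
force: [0.2, -0.1, 0.4]
finger_gap: 1.005
```

```bash
python3 - <<'E'
from plan import *
np.set_printoptions(precision=3,suppress=True)
T8=np.load("T8.npy"); T=pose(); save("w9",snapshot("wrist")); np.save("T9.npy",T)
a40=np.radians(40);n=np.cos(a40)*X+np.sin(a40)*Z;f=-np.sin(a40)*X+np.cos(a40)*Z
def panel(fn,TT):
    im=cv2.imread(fn).astype(int); r=im[...,0]/(im[...,2]+8.)
    P=proj("wrist",[corner+.024*n+l*f+s*Y for l in(.04,.14) for s in(-.03,.03)],TT)
    x0,y0=np.maximum(P.min(0).astype(int),0);x1,y1=P.max(0).astype(int)
    k=np.zeros(r.shape,np.uint8);k[y0:y1,x0:x1]=(r>1.5)[y0:y1,x0:x1]
    hu=cv2.convexHull(max(cv2.findContours(k,0,1)[0],key=cv2.contourArea));e=1
    while len(q:=cv2.approxPolyDP(hu,e,True)[:,0].astype(float))>4: e+=.25
    q=q[q[:,1].argsort()];return np.r_[q[:2][q[:2,0].argsort()],q[2:][q[2:,0].argsort()]]
A=panel("pics/w8.png",T8);B=panel("pics/w9.png",T);print(A,B)
o1,d1=ray("wrist",A,T8);o2,d2=ray("wrist",B,T);P=[]
for u,v in zip(d1,d2):
    k=np.linalg.lstsq(np.c_[u,-v],o2-o1,rcond=None)[0];P.append((o1+k[0]*u+o2+k[1]*v)/2)
P=np.array(P);t=P[:2].mean(0);b=P[2:].mean(0);d=t-b
print(np.linalg.norm(o2-o1),"len",np.linalg.norm(d),"lean",np.degrees(np.arccos(d[2]/np.linalg.norm(d))))
for q in(t,b):print("off floor(24), along",(q-corner)@n*1000,(q-corner)@f*1000)
for C_,TT in((A,T8),(B,T)):
    o,dd=ray("wrist",C_,TT);Q=o+dd*((.024-(o-corner)@n)/(dd@n))[:,None];print("on 40deg plane: along",(Q-corner)@f*1000,"lat",(Q-corner)@Y*1000)
s=status.sense();print(s["t"],s["force"],s["finger_gap"],np.abs(s["qd"]).max())
E
```

```text
[[299.  49.]
 [344.  49.]
 [304. 109.]
 [340. 108.]] [[304.   0.]
 [341.   0.]
 [306.  39.]
 [339.  39.]]
0.08891330245848358 len 0.15662719076358544 lean 149.75106041339473
off floor(24), along -121.6952193692996 4.683349948694168
off floor(24), along 25.717439190624567 57.61312277682421
on 40deg plane: along [128.503 128.39   54.893  56.278] lat [-17.144  19.838 -16.877  20.262]
on 40deg plane: along [100.511 100.439  56.265  56.19 ] lat [-17.142  19.415 -17.268  19.534]
18.0 [-0.739 -1.138 -0.781] 1.0023375158140349 0.006233282968299223
```

```bash
python3 -c "
from station import ticket; print(ticket.sign_off())"
```

```text
the job is handed in; nothing more can be done
None
```

I lifted the probe straight out of the rack, carried it to the white dock and leaned it over in the pads until it lay in the pocket, white face up. I then let go, backed the arm well clear and handed the job in at about t = 18 s. The wrist force never read above about 7 N.

**Tail home:** in the wrist view the tail edge is within about 1 px (about 1 mm) of its fully home position. I could not see the contacts once the probe was down, so their distance was not measured directly.

**Square to the pocket:** the lateral offset along the panel is about 0.2 mm over 70 mm, so well within the limit.

**Lean:** the checks disagreed.
- Panel widths on the 40° plane matched (37.0 mm at the top, 37.1 mm at the bottom), which fits 40°.
- The coarse side-and-wrist triangulation gave 43.5°. That would be outside the limit, but the side view is only about 1.5 mm per pixel.
- A second wrist view meant to settle it had the panel's top cut off, so its lean value was useless. Its bottom edge agreed with the first view: 56.2 mm against about 55.6 mm up the pocket floor.

**Bystanders:** from the start to after release, the dish, gel bottle, glove box and the sleeve holding the other probe all shifted by less than 1 px in the top view, though the match was weak for the dish and the sleeve.

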